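# Take the food holder off a vegetable slicer and fit its blade guard

### The arm

A 6-joint arm with a two-finger parallel gripper is mounted at the origin on a cart in front of the work surface, level with it; the furniture and walls round the work are solid. World frame = base frame: x ahead of the robot, y to its left, z up, the work surface at z = 0. Lengths are in mm, angles in rad, forces in N, time in s.
With the tool pointing down it reaches from about 300 to 875 mm from the base axis. Payload 4.2 kg.
Tool frame: the origin (TCP) lies at the very end of the fingers, on their centre line; the grasp point (between the pads) lies 19 mm behind it; x points along the fingers, y is the direction in which the jaws open and shut, and the axes are right-handed (so a half turn about x gives the same grasp; the last joint's range is limited). The gripper opens to 85 mm and grips with 20 to 120 N. Pads are 22 mm wide; open, the fingers measure 114 mm over their backs; the gripper's body (76 mm by 85 mm) begins 54 mm behind the grasp point. The pads swing forward as they close: fully open they stand 13 mm farther back than shut.
Start: joints at [1.147, 0.32, 1.565, -0, 1.257, -0.02], TCP at [225.93, 528.769, 231.338] pointing down, gripper open.
Joint ranges: [-3.11, 3.11], [-0.84, 2.01], [0.21, 2.61], [-1.34, 4.49], [0.05, 2.63], [-2.56, 2.56]. Speed limits (rad/s): [2.57, 2.57, 3.14, 3.14, 3.14, 3.14].

### API

Orientations are given as a 3x3 rotation matrix whose columns are the frame's x, y, z axes.
In Python, from workcell import state, eyes, workorder gives the robot as it stands.
- The arm moves only by the tool step_arm, never from a script. Its argument "moves" is a list of rows, each a list of 3 entries, a list of its own where there are three numbers: the shift along the world's x, y, z in mm, then the turn, a rotation vector about the world's x, y, z in degrees, then the finger opening in mm, from 0 to 85.4. A call has 1 to 10 rows; each row is the pose to reach, as a shift and turn from the pose commanded when the call began; what a row does not reach only later rows make up. A row lasts 1/8 s, in which the tool goes at most 62.5 mm and 10.7 degrees, less where a joint would pass 70% of its speed; a pose out of reach is approached as far as the arm can. A call with a gripper value outside its range is refused whole. The fingers move at their own pace and stop on an object; "newtons" is the grip in N (left out, the last holds). Time passes only in rows, so rows that repeat a pose let the fingers close. It gives the time, the measured TCP pose, the force and the opening at its end, in the units of the state.
- state(): the state, without advancing time (a new reading comes with each control period).
- eyes.read_camera(name): name is "side" or "top" or "wrist"; returns a dict with "frame" (384x512x3 uint8, red, green, blue), "K" (3x3 intrinsics, pixels), "R" (3x3) and "t" (3): a world point X has camera coordinates R X + t. Camera axes: x right, y down, z forward; pixel columns grow to the right and rows downward; lengths in mm; the calibration is good to about 2 mm. A picture is of the moment at which its call begins. There is no depth.
- workorder.job_done(): hands the job in, once; it reports no verdict.
The state is a dict: "time": time; "q": joint angles; "joint_velocities": joint speeds; "effort": joint torques, N m; "tcp_pos": TCP position; "tool_rot": TCP orientation; "contact_force": force on the tool from outside, world axes, zero at the start; "moment": the same for the moment, N m; "width": finger opening in mm.
Only numpy, scipy, OpenCV 4.12 (cv2) and the standard library are available. Lean on these libraries where they do the work, as an engineer would, in place of code of your own. Each camera call takes 0.05 s, during which the arm holds its last target.

### The job

Make the vegetable slicer safe to put away. Slide the food holder along the slicer's track into the open bay at its end, lift it off there and stand it upright on the floor of the steel tray. Then pick up the wooden blade guard by its bridge handle and lower it level, without dropping it, over the slicer's two pins until it lies flat on the rails; let go of everything, and do not disturb the honey jar, salt shaker, glass and mug standing around.

Things in the scene. Friction and masses are not known exactly. Their poses are not given: they have to be found in the camera images.
- slicer: Flat grey slicer, 300 mm (x) x 100, fixed. Origin: centre of underside; x along the track, z up. Channel 56 wide, floor at z = 14. From x = -45 to +150 two aluminium rails (z = 26 to 34) overhang it, leaving a slot 34 wide. From x = -150 to -45 there are none: the open bay, where the holder lifts out; no stop at its outer end. Channel shut at x = +142. Two steel pins at x = +75, y = -39 and +39.
- guard_seat (a point): Point midway between the two upright pins at the level of the rails' top (34 mm above the worktop); axes as the slicer's, pins at y = -39 and +39. Pins: 10 diameter, rising 20 above the rails, the upper 7 tapered to 4 diameter. The guard's origin lies here when home, its x along the slicer's x, either way round (half a turn).
- bay (a point): Point on the track floor (14 mm above the worktop) at x = -100 of the slicer: the middle of where the holder's origin should be for lifting out. The holder's foot is clear of the rails when its origin is at x below -81 of the slicer.
- holder: Food holder, 87 mm tall, 180 g, loose, in the track at x = 10 to 90 of the slicer. Origin: centre of the foot's underside, z up, x as the slicer's. Slick steel foot 72 (x) x 52 x 9 thick, under the rails with 3 play in height, 4 sideways; neck 26 diameter; wooden disc 48 diameter, 27 to 36 above origin; upright wooden grip 30 (x) x 26 (y), 35 to 87 above origin, gripped either way.
- guard: Blade guard, loose, 250 g, flat on the worktop, handle up: wooden plate 110 mm (x) x 100 (y) x 8 thick, two through holes 12 diameter at x = 0, y = -39 and +39. Origin: centre of its underside, z up. Steel bridge handle: a bar 56 long along y, 14 thick in x, 42 to 58 above the origin, on posts 10 diameter at y = -22 and +22.
- tray: Square shallow steel tray, 115 x 115 x 22 mm high outside, walls and floor 4 thick, loose, 500 g. Origin: centre of its underside, z up, sides along x and y. Tray and guard may lie at either of two places: in front of the slicer or to the right.
- honey_jar: Bystander, to be left standing where it is: round glass jar with a dark lid, 65 mm dia x 86 tall; origin at the centre of its underside.
- salt_shaker: Bystander, to be left standing where it is: small round shaker, 44 mm dia x 90 tall; origin at the centre of its underside.
- tumbler: Bystander, to be left standing where it is: clear drinking glass, 81 mm dia x 92 tall; origin at the centre of its underside.
- mug_cream: Bystander, to be left standing where it is: two-tone mug with a handle, 90 x 122 x 105 mm tall; origin at the centre of its underside.
Not all that is in view belongs to the job. Leave any turquoise look-alike of the holder alone.

How it is judged:
By the outcome, as a careful person would: the job done as asked, in the order asked, and still so for the second after the job is handed in, with the robot touching nothing.
It also fails if it takes over 54 s, if anything falls off the work surface, if the arm or the gripper's body presses on something with over 40 N, if the wrist force passes 120 N, or if a joint passes its speed limit or range.

## Working session

There is one attempt and no reset: what is moved stays moved. The work goes in short steps, Python scripts to look and compute and a tool call to move; the robot and the scene stay as the last step left them, time stands still between calls to the robot, and variables do not carry over. Pictures are saved under pics/ and viewed, and the job is handed in when it is done.

Besides the shell and the picture viewer there is one more tool, called after ">>>" as name(argument=value, ...), one argument or row to a line, values as JSON. step_arm: Moves the arm, as the interface text tells. Its arguments: {"type":"object","properties":{"moves":{"type":"array","items":{"type":"array"}},"newtons":{"type":"number"}},"required":["moves"]}

```bash
ls; mkdir -p pics
cat > h.py <<'E'
import numpy as np, cv2
from workcell import state, eyes, workorder
def cam(n,save=None):
    d=eyes.read_camera(n)
    for k in('K','R','t'): d[k]=np.array(d[k],float)
    d['t']=d['t'].ravel()
    if save: cv2.imwrite('pics/'+save+'.png',cv2.cvtColor(d['frame'],cv2.COLOR_RGB2BGR)); np.savez('pics/'+save+'.npz',**d)
    return d
def load(s): return dict(np.load('pics/'+s+'.npz'))
def ray(d,u,v,z):
    c=-d['R'].T@d['t']; r=d['R'].T@np.linalg.inv(d['K'])@np.array([u,v,1.])
    return c+r*(z-c[2])/r[2]
def proj(d,X):
    p=d['K']@(d['R']@np.array(X,float)+d['t']); return p[:2]/p[2]
def tri(obs):
    A=np.zeros((3,3));b=np.zeros(3)
    for d,u,v in obs:
        c=-d['R'].T@d['t']; r=d['R'].T@np.linalg.inv(d['K'])@np.array([u,v,1.]); r/=np.linalg.norm(r)
        P=np.eye(3)-np.outer(r,r);A+=P;b+=P@c
    X=np.linalg.solve(A,b); return X
E
python3 - <<'E'
from h import *
np.set_printoptions(precision=3,suppress=True)
for n in('side','top','wrist'):
    d=cam(n,n+'0'); print(n,-d['R'].T@d['t'],d['R'][2],d['K'][0,0])
print(state())
E
```

```text
pics
side [ 452.68   518.164 1187.513] [ 0.11  -0.461 -0.88 ] 461.64003039862325
top [ 489.526  -64.973 1279.091] [ 0.082  0.003 -0.997] 388.8419902990724
wrist [159.82  557.101 372.725] [ 0.255 -0.11  -0.96 ] 267.9820829728226
{'time': 0.15, 'q': array([ 1.147,  0.32 ,  1.565,  0.   ,  1.257, -0.02 ]), 'joint_velocities': array([ 0.   , -0.001, -0.005,  0.001, -0.001, -0.   ]), 'effort': array([  0.001, -41.584, -23.435,   0.   ,   0.006,   0.   ]), 'tcp_pos': array([225.746, 528.429, 230.658]), 'tool_rot': array([[-0.001,  0.393,  0.92 ],
       [-0.001,  0.92 , -0.393],
       [-1.   , -0.001, -0.   ]]), 'contact_force': array([-0.368,  0.26 , -0.524]), 'moment': array([-0.034,  0.003, -0.012]), 'width': 85.53731789184302}
```

View pics/top0.png

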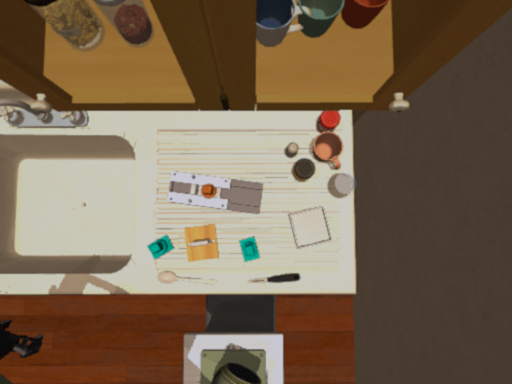

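View pics/side0.png

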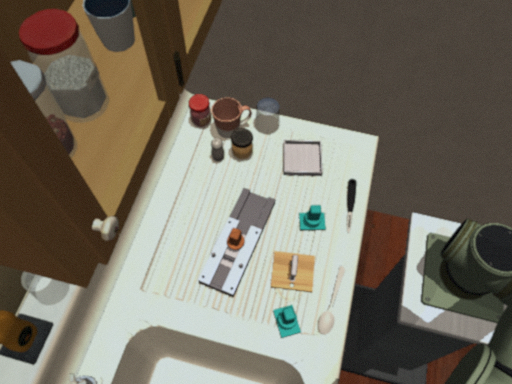

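View pics/wrist0.png

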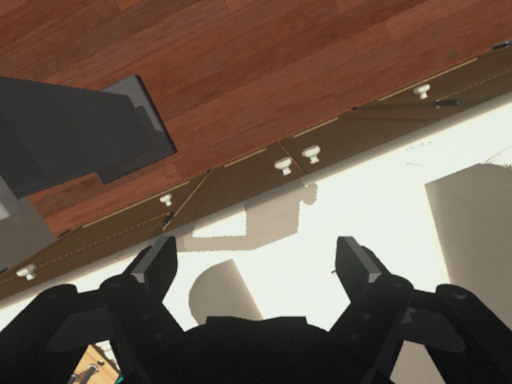

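Run:
```python
import cv2
a=cv2.imread('pics/top0.png')[150:290,140:350]; cv2.imwrite('pics/top0c.png',cv2.resize(a,None,fx=3.8,fy=3.8,interpolation=cv2.INTER_CUBIC))
a=cv2.imread('pics/side0.png')[130:340,180:380]; cv2.imwrite('pics/side0c.png',cv2.resize(a,None,fx=2.8,fy=2.8,interpolation=cv2.INTER_CUBIC))
```

```text
(no output)
```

View pics/top0c.png

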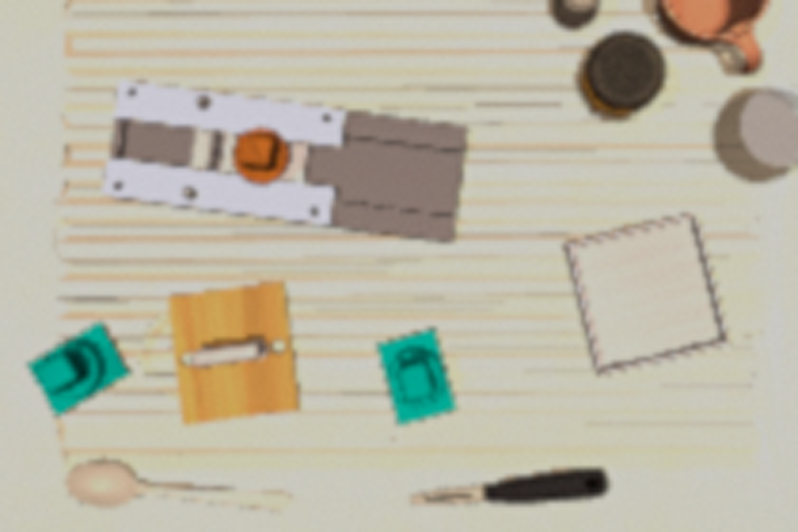

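View pics/side0c.png

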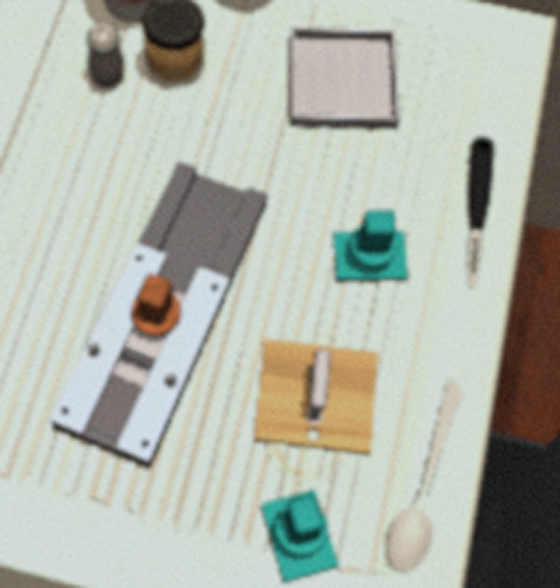

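Run:
```python
from h import *
np.set_printoptions(precision=1,suppress=True)
T=load('top0');S=load('side0')
def tp(c): return (c[0]+.5)/3.8-.5+140,(c[1]+.5)/3.8-.5+150
def sp(c): return (c[0]+.5)/2.8-.5+180,(c[1]+.5)/2.8-.5+130
def R(name,ps,z,which='t'):
    f,d=(tp,T) if which=='t' else (sp,S)
    for p in ps: print(name,which,p,ray(d,*f(p),z))
R('railcorner',[(118,82),(105,192),(345,113),(333,224)],34)
R('railcorner',[(54,426),(150,462),(138,248),(228,275)],34,'s')
R('pin top',[(204,102),(190,193)],50); R('pin top',[(94,350),(170,380)],50,'s')
R('bayend',[(467,125),(455,241)],26);R('bayend',[(181,163),(267,198)],26,'s')
R('guard',[(170,296),(284,282),(298,408),(186,424)],8);R('guard',[(263,341),(378,353),(370,453),(256,438)],8,'s')
R('tray rim',[(564,241),(691,213),(726,341),(599,374)],22);R('tray',[(290,31),(391,32),(398,126),(289,124)],22,'s')
print('holder grip top',tri([(T,*tp((256,148))),(S,*sp((154,285)))]))
R('grip',[(256,146)],87);R('grip',[(156,284)],87,'s')
print('disc'); R('disc',[(261,156)],36);R('disc',[(156,313)],36,'s')
R('handle ends',[(183,357),(265,345)],58);R('handle ends',[(323,351),(316,405)],58,'s')
R('jar',[(623,68)],86);R('jar',[(174,22)],86,'s')
R('glass',[(785,128)],92);R('turq r',[(415,372)],80)
```

```text
railcorner t (118, 82) [671.5 202.2  34. ]
railcorner t (105, 192) [577.8 211.7  34. ]
railcorner t (345, 113) [644.7   9.   34. ]
railcorner t (333, 224) [550.4  18.8  34. ]
railcorner s (54, 426) [668.2 204.8  34. ]
railcorner s (150, 462) [574.1 214.3  34. ]
railcorner s (138, 248) [644.3  12.4  34. ]
railcorner s (228, 275) [551.7  17.4  34. ]
pin top t (204, 102) [652.1 126.3  50. ]
pin top t (190, 193) [575.7 137.2  50. ]
pin top s (94, 350) [651.9 130.4  50. ]
pin top s (170, 380) [575.8 140.2  50. ]
bayend t (467, 125) [635.2 -94.6  26. ]
bayend t (455, 241) [536.2 -84.1  26. ]
bayend s (181, 163) [630.  -94.7  26. ]
bayend s (267, 198) [535.4 -78.5  26. ]
guard t (170, 296) [490.1 160.2   8. ]
guard t (284, 282) [501.9  62.4   8. ]
guard t (298, 408) [394.8  49.8   8. ]
guard t (186, 424) [381.4 145.1   8. ]
guard s (263, 341) [503.9  64.8   8. ]
guard s (378, 353) [393.6  48.    8. ]
guard s (370, 453) [381.6 146.5   8. ]
guard s (256, 438) [487.5 160.1   8. ]
tray rim t (564, 241) [ 536.3 -176.9   22. ]
tray rim t (691, 213) [ 559.9 -285.2   22. ]
tray rim t (726, 341) [ 451.6 -313.    22. ]
tray rim t (599, 374) [ 424.  -205.4   22. ]
tray s (290, 31) [ 559.5 -286.2   22. ]
tray s (391, 32) [ 452.8 -313.9   22. ]
tray s (398, 126) [ 423.1 -198.8   22. ]
tray s (289, 124) [ 533.9 -171.3   22. ]
holder grip top [607.8  75.7 106. ]
grip t (256, 146) [611.2  78.   87. ]
grip s (156, 284) [609.2  66.5  87. ]
disc
disc t (261, 156) [607.9  79.8  36. ]
disc s (156, 313) [608.2  74.5  36. ]
handle ends t (183, 357) [440.1 140.   58. ]
handle ends t (265, 345) [449.8  72.7  58. ]
handle ends s (323, 351) [445.7  79.2  58. ]
handle ends s (316, 405) [440.8 131.5  58. ]
jar t (623, 68) [ 674.7 -220.5   86. ]
jar s (174, 22) [ 671.9 -221.4   86. ]
glass t (785, 128) [ 624.6 -349.9   92. ]
turq r t (415, 372) [428.8 -50.8  80. ]
```

Candidates for the holder in the top view are the brown grip in the slicer's track at (208,190), and the two turquoise look-alikes at (160,246) and (250,248). In the close crop the brown wooden one stands in the slot with its disc on the rails, so I choose it. The measured sizes fit: slicer about 299 mm long, pins about 77 mm apart, guard 110 x 99, tray about 112. Next I move to hover over it.

>>> step_arm(
  moves=[
    [[38,-45,-4],[0,0,-7.4],85],
    [[76,-90,-8],[0,0,-14.8],85],
    [[114,-135,-12],[0,0,-22.2],85],
    [[152,-180,-16],[0,0,-29.6],85],
    [[190,-225,-20],[0,0,-37],85],
    [[228,-270,-24],[0,0,-44.4],85],
    [[266,-315,-28],[0,0,-52],85],
    [[304,-360,-32],[0,0,-60],85],
    [[342,-405,-36],[0,0,-67],85],
    [[381,-452,-41],[0,0,-74.4],85],
  ],
)

```text
time: 1.4
tcp_pos: [607.9, 75.2, 190.0]
tool_rot: [[-0.0, 0.991, -0.135], [0.0, -0.135, -0.991], [-1.0, -0.0, -0.0]]
contact_force: [0.7, 0.7, -0.8]
width: 85.1
```

Run:
```python
from h import *
np.set_printoptions(precision=3,suppress=True)
cam('side','side1')
d=cam('wrist','wrist1'); s=state(); print(s['time'],s['tcp_pos'],s['tool_rot'],s['q']);
for X in [(607,76,101),(607,76,50),(614,133.5,50),(591,-40,14)]: print(proj(d,X))
```

```text
1.5 [609.763  72.048 188.903] [[ 0.     0.99  -0.138]
 [-0.002 -0.138 -0.99 ]
 [-1.     0.001  0.002]] [ 0.1    0.408  1.537 -0.002  1.195  0.239]
[249.533 189.9  ]
[250.403 176.835]
[248.861 121.092]
[251.79  256.726]
```

View pics/wrist1.png

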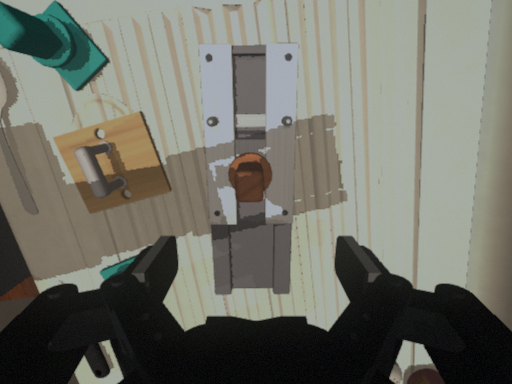

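Run:
```python
import cv2
a=cv2.imread('pics/wrist1.png')[30:310,40:320]; cv2.imwrite('pics/w1c.png',cv2.resize(a[:,130:],None,fx=4,fy=2.1,interpolation=cv2.INTER_CUBIC))
cv2.imwrite('pics/w1g.png',cv2.resize(cv2.imread('pics/wrist1.png')[100:225,45:185],None,fx=4.5,fy=4.5,interpolation=cv2.INTER_CUBIC))
cv2.imwrite('pics/w1h.png',cv2.resize(cv2.imread('pics/wrist1.png')[30:230,190:310],None,fx=3,fy=3,interpolation=cv2.INTER_CUBIC))
```

```text
(no output)
```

View pics/w1h.png

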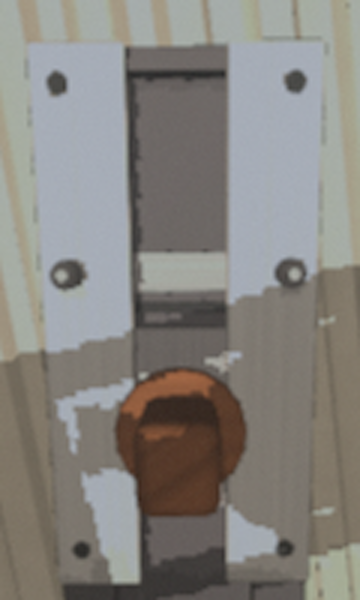

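View pics/w1g.png

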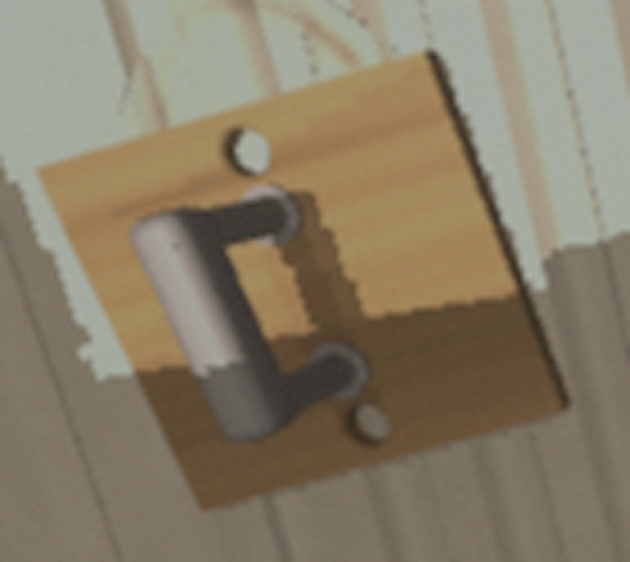

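Run:
```python
from h import *
np.set_printoptions(precision=1,suppress=True)
d=load('wrist1');print(-d['R'].T@d['t'])
f=lambda c:((c[0]+.5)/3-.5+190,(c[1]+.5)/3-.5+30)
g=lambda c:((c[0]+.5)/4.5-.5+45,(c[1]+.5)/4.5-.5+100)
def show(n,ps,z,f=f):
    P=[ray(d,*f(p),z) for p in ps]; print(n,*P); return P
r=show('rail',[(28,44),(322,40),(62,583),(307,583)],34)
p=show('pintop',[(62,275),(294,272)],54)
a=p[0]-p[1];print('pin len',np.linalg.norm(a),'ang',np.degrees(np.arctan2(a[1],a[0])),'mid',(p[0]+p[1])/2)
p=show('pinbase',[(70,271),(289,270)],40)
a=p[0]-p[1];print('pin len',np.linalg.norm(a),'ang',np.degrees(np.arctan2(a[1],a[0])),'mid',(p[0]+p[1])/2)
s=show('screw',[(57,83),(296,81),(82,549),(286,547)],34)
for i,j in((0,2),(1,3)):
    for q in(r,s):
        a=q[i]-q[j]; print(np.linalg.norm(a),np.degrees(np.arctan2(a[1],a[0])))
show('disc c',[(181,432)],50); show('griptop',[(178,474)],101); show('griptop corners',[(137,428),(219,428),(140,513),(217,513)],101)
q=show('guard corners',[(37,170),(432,52),(568,406),(206,510)],8,g)
h=show('holes',[(249,152),(369,423)],8,g)
for a,b in((0,1),(3,2),(0,3),(1,2)):
    v=q[b]-q[a];print(np.linalg.norm(v),np.degrees(np.arctan2(v[1],v[0])))
v=h[1]-h[0];print('holes',np.linalg.norm(v),np.degrees(np.arctan2(v[1],v[0])),'mid',(h[0]+h[1])/2,'center',sum(q)/4)
b=show('bar ends top',[(158,222),(247,428)],58,g); print((b[0]+b[1])/2)
show('posts',[(268,215),(340,370)],8,g)
print(state()['tcp_pos'])
```

```text
[620.9 140.4 330.7]
rail [575.6 213.   34. ] [672.1 200.5  34. ] [550.3  22.   34. ] [646.9   7.9  34. ]
pintop [576.  138.8  54. ] [652.6 128.8  54. ]
pin len 77.21482497960372 ang 172.55797488170043 mid [614.3 133.8  54. ]
pinbase [576.7 139.7  40. ] [652.5 129.2  40. ]
pin len 76.4890310199343 ang 172.09527035083585 mid [614.6 134.4  40. ]
screw [582.9 200.1  34. ] [662.2 189.4  34. ] [560.8  35.1  34. ] [640.4  24.4  34. ]
192.66672371474073 82.43906933275352
166.51762818625642 82.37829212131055
194.15362078973465 82.56108807034289
166.49815284913515 82.44967646093784
disc c [607.1  79.5  50. ]
griptop [606.8  78.1 101. ]
griptop corners [597.1  93.6 101. ] [620.7  90.2 101. ] [593.7  67.7 101. ] [616.6  64.4 101. ]
guard corners [381.2 146.9   8. ] [491.3 161.1   8. ] [504.   64.1   8. ] [395.   48.7   8. ]
holes [437.5 143.5   8. ] [448.   67.2   8. ]
111.03878735554197 7.330644372141433
110.02181373630859 8.026941282371522
99.14725848038142 -81.96246780036776
97.80288710040337 -82.55330144356083
holes 77.00953561210478 -82.1423212080384 mid [442.7 105.3   8. ] center [442.9 105.2   8. ]
bar ends top [441.1 131.   58. ] [446.   81.5  58. ]
[443.5 106.2  58. ]
posts [437.5 127.    8. ] [444.3  83.1   8. ]
[609.8  72.  188.9]
```

>>> step_arm(
  moves=[
    [[0,2,-20],[0,0,0],85],
    [[0,2,-60],[0,0,0],85],
    [[0,2,-100],[0,0,0],85],
    [[0,2,-124],[0,0,0],85],
    [[0,2,-128],[0,0,0],85],
    [[0,2,-128],[0,0,0],85],
  ],
  newtons=60,
)

```text
time: 2.25
tcp_pos: [607.1, 79.2, 62.9]
tool_rot: [[0.001, 0.991, -0.131], [0.0, -0.131, -0.991], [-1.0, 0.001, -0.0]]
contact_force: [-0.4, -0.2, -0.5]
width: 85.2
```

Run:
```python
from h import *
np.set_printoptions(precision=3,suppress=True)
cam('side','side2')
s=state(); print(s['time'],s['tcp_pos'],s['contact_force'],s['q']);
import cv2
a=cv2.imread('pics/side2.png')[150:310,160:330]; cv2.imwrite('pics/s2c.png',cv2.resize(a,None,fx=3.5,fy=3.5,interpolation=cv2.INTER_CUBIC))
```

```text
2.3 [607.59   79.161  63.48 ] [0.297 0.091 0.542] [0.111 0.521 1.697 0.    0.921 0.242]
```

View pics/s2c.png

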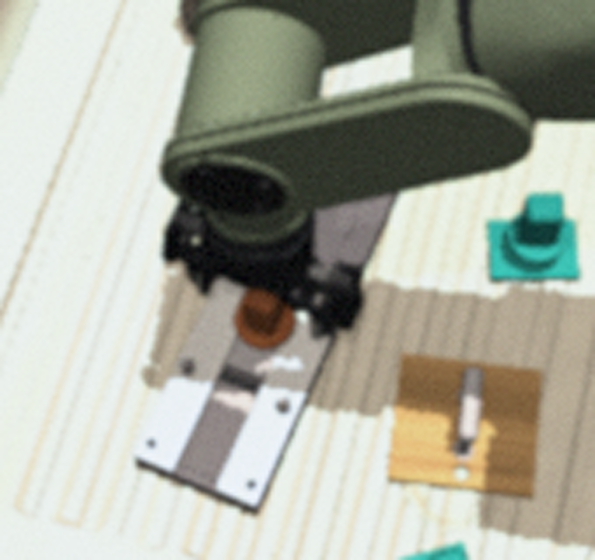

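The side view shows the fingers standing either side of the brown grip. I close on it now.

>>> step_arm(
  moves=[
    [[0,0,0],[0,0,0],10],
    [[0,0,0],[0,0,0],10],
    [[0,0,0],[0,0,0],10],
    [[0,0,0],[0,0,0],10],
    [[0,0,0],[0,0,0],10],
    [[0,0,0],[0,0,0],10],
  ],
  newtons=60,
)

```text
time: 3.05
tcp_pos: [607.1, 78.8, 62.7]
tool_rot: [[0.001, 0.991, -0.131], [0.0, -0.131, -0.991], [-1.0, 0.001, -0.0]]
contact_force: [-0.1, -0.1, 5.1]
width: 25.5
```

>>> step_arm(
  moves=[
    [[0,0,1.2],[0,0,0],10],
    [[-0.7,-5,1.2],[0,0,0],10],
    [[-2.7,-20,1.2],[0,0,0],10],
    [[-5.3,-40,1.2],[0,0,0],10],
  ],
)

```text
time: 3.55
tcp_pos: [601.2, 37.6, 63.2]
tool_rot: [[-0.001, 0.991, -0.131], [-0.0, -0.131, -0.991], [-1.0, -0.0, 0.0]]
contact_force: [-0.1, 0.2, -2.0]
width: 25.2
```

>>> step_arm(
  moves=[
    [[-2.6,-20,0],[0,0,0],10],
    [[-5.2,-40,0],[0,0,0],10],
    [[-7.9,-60,0],[0,0,0],10],
    [[-9.8,-74,0],[0,0,0],10],
    [[-10.4,-79,0],[0,0,0],10],
    [[-10.4,-79,0],[0,0,0],10],
  ],
)

```text
time: 4.3
tcp_pos: [591.3, -40.3, 63.5]
tool_rot: [[0.0, 0.991, -0.132], [0.0, -0.132, -0.991], [-1.0, 0.0, -0.0]]
contact_force: [0.7, 0.0, -2.0]
width: 25.5
```

Run:
```python
from h import *
np.set_printoptions(precision=3,suppress=True)
cam('wrist','wrist3');
s=state(); print(s['time'],s['tcp_pos'],s['contact_force'],s['q']);
import cv2
```

```text
4.35 [591.321 -39.941  63.537] [-0.667 -0.103 -1.014] [-0.087  0.496  1.746  0.     0.9    0.044]
```

View pics/wrist3.png

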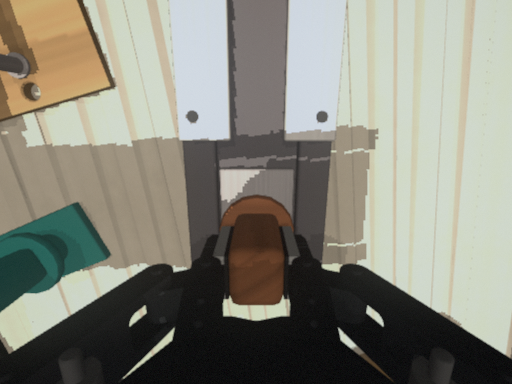

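The foot's leading edge (row 170) is past the rail ends (row 140), so it is clear to lift.

>>> step_arm(
  moves=[
    [[0,0,8],[0,0,0],10],
    [[0,0,28],[0,0,0],10],
    [[0,0,55],[0,0,0],10],
    [[-5,-11,72],[0,0,0],10],
    [[-20,-41,80],[0,0,0],10],
    [[-40,-83,80],[0,0,0],10],
    [[-60,-125,80],[0,0,0],10],
    [[-80,-166,80],[0,0,0],10],
    [[-93,-193,80],[0,0,0],10],
    [[-98.5,-203.6,80],[0,0,0],10],
  ],
)

```text
time: 5.6
tcp_pos: [491.6, -245.2, 143.7]
tool_rot: [[-0.0, 0.991, -0.133], [-0.0, -0.133, -0.991], [-1.0, -0.0, 0.0]]
contact_force: [1.6, 0.5, -0.9]
width: 25.2
```

Run:
```python
from h import *
np.set_printoptions(precision=3,suppress=True)
d=cam('side','side4');cam('wrist','wrist4')
s=state(); print(s['time'],s['tcp_pos'],s['contact_force'],s['width'],s['q']);
cv2.imwrite('pics/s4c.png',cv2.resize(d['frame'][60:240,180:400,::-1],None,fx=3,fy=3,interpolation=cv2.INTER_CUBIC))
```

```text
5.7 [ 492.21  -244.424  143.662] [ 1.037  0.154 -1.507] 25.20633003396806 [-0.482  0.351  1.754  0.     1.036 -0.349]
```

View pics/s4c.png

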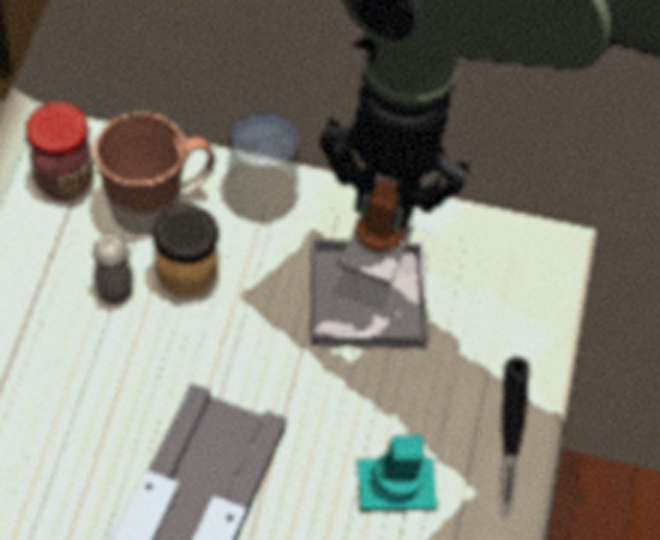

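View pics/wrist4.png

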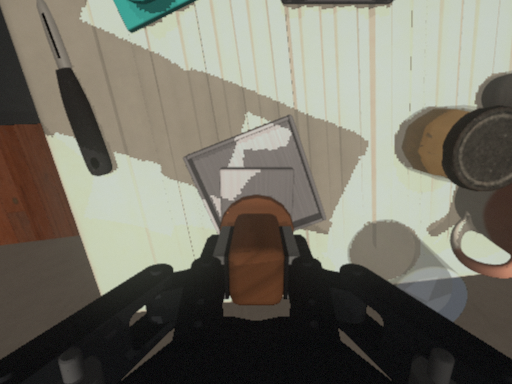

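Run:
```python
from h import *
np.set_printoptions(precision=1,suppress=True)
d=load('wrist4')
P=[ray(d,*p,22) for p in [(185,157),(290,117),(325,217)]]; print(*P, (P[0]+P[2])/2)
P=[ray(d,*p,86-0) for p in [(497,150)]]; print(P)
print('foot edge at z=95+9', *[ray(d,*p,104.5) for p in [(220,169),(293,169)]])
```

```text
[ 425.  -205.7   22. ] [ 531.5 -181.6   22. ] [ 558.2 -287.5   22. ] [ 491.6 -246.6   22. ]
[array([ 673.9, -223.8,   86. ])]
foot edge at z=95+9 [ 470.6 -207.3  104.5] [ 520.3 -214.   104.5]
```

>>> step_arm(
  moves=[
    [[0,0,-10],[0,0,0],10],
    [[0,0,-35],[0,0,0],10],
    [[0,0,-62],[0,0,0],10],
    [[0,0,-78],[0,0,0],10],
    [[0,0,-85],[0,0,0],10],
    [[0,0,-88],[0,0,0],10],
    [[0,0,-89],[0,0,0],10],
  ],
)

```text
time: 6.58
tcp_pos: [493.2, -244.0, 55.0]
tool_rot: [[0.001, 0.991, -0.131], [-0.001, -0.131, -0.991], [-1.0, 0.001, 0.0]]
contact_force: [0.2, 0.6, -1.8]
width: 26.0
```

>>> step_arm(
  moves=[
    [[0,0,-1],[0,0,0],10],
    [[0,0,-2],[0,0,0],10],
    [[0,0,-2.5],[0,0,0],10],
  ],
)

```text
time: 6.95
tcp_pos: [493.0, -244.0, 52.7]
tool_rot: [[0.001, 0.991, -0.131], [-0.0, -0.131, -0.991], [-1.0, 0.001, 0.0]]
contact_force: [-0.2, 1.0, 5.1]
width: 25.2
```

>>> step_arm(
  moves=[
    [[0,0,0],[0,0,0],40],
    [[0,0,0],[0,0,0],70],
    [[0,0,0],[0,0,0],70],
    [[0,0,0],[0,0,0],70],
    [[0,0,20],[0,0,0],70],
    [[0,0,60],[0,0,0],70],
    [[0,0,100],[0,0,0],70],
    [[0,0,110],[0,0,0],70],
  ],
)

```text
time: 7.95
tcp_pos: [494.0, -244.5, 164.7]
tool_rot: [[0.005, 0.991, -0.131], [-0.002, -0.131, -0.991], [-1.0, 0.005, 0.002]]
contact_force: [-0.1, -0.7, -1.0]
width: 69.8
```

Run:
```python
from h import *
np.set_printoptions(precision=3,suppress=True)
d=cam('side','side5');cam('wrist','wrist5')
s=state(); print(s['time'],s['tcp_pos'],s['contact_force'],s['width'],s['q']);
cv2.imwrite('pics/s5c.png',cv2.resize(d['frame'][60:240,180:400,::-1],None,fx=3,fy=3,interpolation=cv2.INTER_CUBIC))
```

```text
8.05 [ 493.079 -243.987  162.813] [ 0.801 -0.274 -0.897] 69.68999928427084 [-0.48   0.333  1.728  0.     1.079 -0.349]
```

View pics/s5c.png

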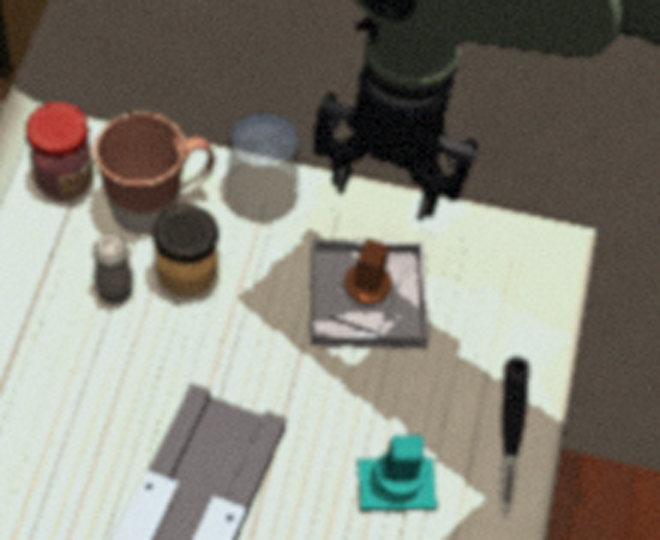

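View pics/wrist5.png

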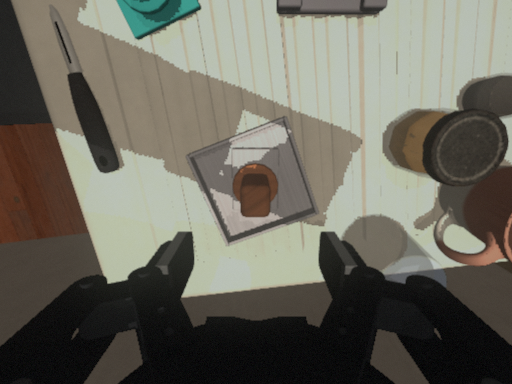

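The holder stands upright inside the tray: disc at (256,185), tray corners at (188,157) to (315,212) in the wrist view. Next is the guard.

>>> step_arm(
  moves=[
    [[-3,25,0],[0,0,1],60],
    [[-10,70,0],[0,0,3],60],
    [[-17,120,0],[0,0,5.2],60],
    [[-25,175,-5],[0,0,7.6],60],
    [[-33,230,-10],[0,0,10],60],
    [[-40,280,-15],[0,0,12.2],60],
    [[-46,325,-20],[0,0,14.2],60],
    [[-49.9,349.1,-22],[0,0,15.2],60],
    [[-49.9,349.1,-22],[0,0,15.2],60],
  ],
)

```text
time: 9.18
tcp_pos: [441.4, 106.2, 138.4]
tool_rot: [[-0.004, 0.991, 0.136], [-0.001, 0.136, -0.991], [-1.0, -0.004, 0.0]]
contact_force: [-0.5, 0.2, 0.3]
width: 60.1
```

Run:
```python
from h import *
np.set_printoptions(precision=3,suppress=True)
d=cam('wrist','wrist6');cam('side','side6')
s=state(); print(s['time'],s['tcp_pos'],s['contact_force'],s['width'],s['q']);
for X in [(442.8,105.3,58),(442.8,105.3,8),(437.5,143.5,8),(448,67.2,8)]: print(proj(d,X))
```

```text
9.275 [442.199 104.827 139.018] [ 0.383  0.245 -0.053] 59.84489537373763 [ 0.208  0.219  1.965 -0.001  0.96   0.074]
[258.753 200.989]
[258.446 186.213]
[258.51  149.388]
[258.309 220.24 ]
```

View pics/wrist6.png

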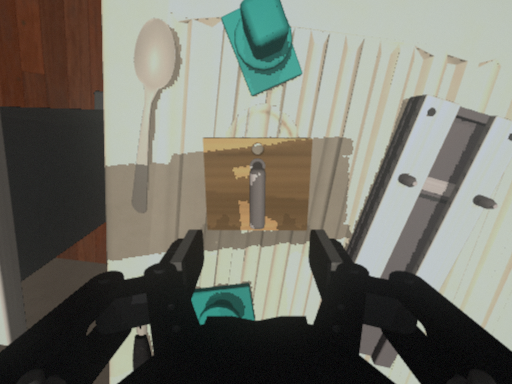

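>>> step_arm(
  moves=[
    [[0,0,-15],[0,0,0],60],
    [[0,0,-50],[0,0,0],60],
    [[0,0,-85],[0,0,0],60],
    [[0,0,-104],[0,0,0],60],
    [[0,0,-108],[0,0,0],60],
    [[0,0,-108],[0,0,0],60],
  ],
)

```text
time: 10.02
tcp_pos: [443.2, 104.7, 32.2]
tool_rot: [[0.0, 0.991, 0.132], [-0.0, 0.132, -0.991], [-1.0, 0.0, 0.0]]
contact_force: [-0.6, 0.5, -0.4]
width: 60.2
```

Run:
```python
from h import *
np.set_printoptions(precision=3,suppress=True)
d=cam('wrist','wrist7')
s=state(); print(s['time'],s['tcp_pos'],s['contact_force'],s['width'],s['q']);
for X in [(442.8,105.3,58),(442.8,105.3,8),(437.5,143.5,8),(448,67.2,8)]: print(proj(d,X))
```

```text
10.075 [443.484 104.889  32.584] [-0.132  0.207  0.123] 60.19421706834185 [ 0.207  0.37   2.096 -0.     0.674  0.074]
[257.132 264.769]
[256.791 224.51 ]
[256.534 167.763]
[256.898 274.717]
```

View pics/wrist7.png

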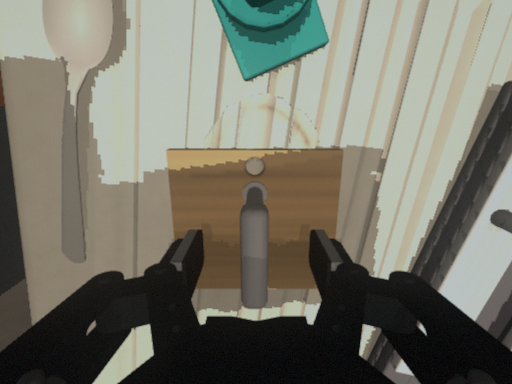

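The jaws straddle the bar (bar column 255, finger midline 255). Closing.

>>> step_arm(
  moves=[
    [[0,0,0],[0,0,0],5],
    [[0,0,0],[0,0,0],5],
    [[0,0,0],[0,0,0],5],
    [[0,0,0],[0,0,0],5],
    [[0,0,0],[0,0,0],5],
  ],
  newtons=90,
)

```text
time: 10.7
tcp_pos: [442.8, 105.3, 32.7]
tool_rot: [[0.0, 0.991, 0.133], [0.0, 0.133, -0.991], [-1.0, 0.0, 0.0]]
contact_force: [-1.5, 0.5, 5.2]
width: 12.2
```

>>> step_arm(
  moves=[
    [[0,0,3],[0,0,0],5],
    [[0,0,15],[0,0,0],5],
    [[0,0,40],[0,0,0],5],
    [[0,0,70],[0,0,0],5],
    [[0,0,85],[0,0,0],5],
    [[0,0,88],[0,0,0],5],
  ],
)

```text
time: 11.45
tcp_pos: [443.4, 105.4, 121.4]
tool_rot: [[0.003, 0.991, 0.133], [0.001, 0.133, -0.991], [-1.0, 0.003, -0.0]]
contact_force: [-0.2, 0.3, -3.9]
width: 12.5
```

Run:
```python
from h import *
np.set_printoptions(precision=3,suppress=True)
d=cam('wrist','wrist8');d=cam('side','side8')
s=state(); print(s['time'],s['tcp_pos'],s['contact_force'],s['moment'],s['width'],s['q']);
cv2.imwrite('pics/s8c.png',cv2.resize(d['frame'][130:340,180:380,::-1],None,fx=2.8,fy=2.8,interpolation=cv2.INTER_CUBIC))
```

```text
11.55 [442.594 105.221 120.151] [-0.639  0.246 -3.999] [-0.01   0.012  0.019] 12.443967447629307 [ 0.208  0.242  1.992 -0.     0.908  0.074]
```

View pics/wrist8.png

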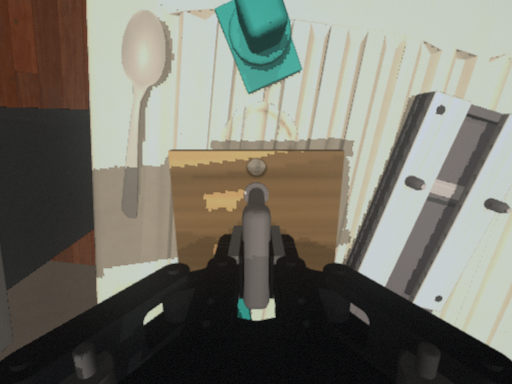

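View pics/s8c.png

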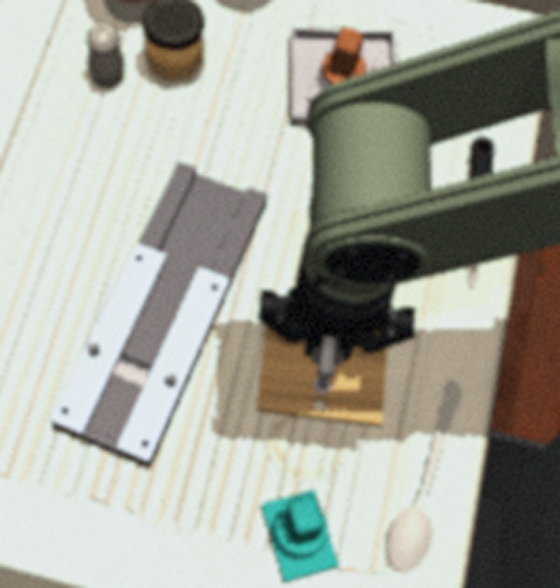

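Run:
```python
from h import *
np.set_printoptions(precision=2,suppress=True)
im=cv2.imread('pics/wrist8.png'); cv2.imwrite('pics/w8g.png',cv2.resize(im[135:285,150:360],None,fx=3.8,fy=3.8,interpolation=cv2.INTER_CUBIC))
im=cv2.imread('pics/wrist7.png'); cv2.imwrite('pics/w7g.png',cv2.resize(im[135:285,150:360],None,fx=3.8,fy=3.8,interpolation=cv2.INTER_CUBIC))
```

```text
(no output)
```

View pics/w8g.png

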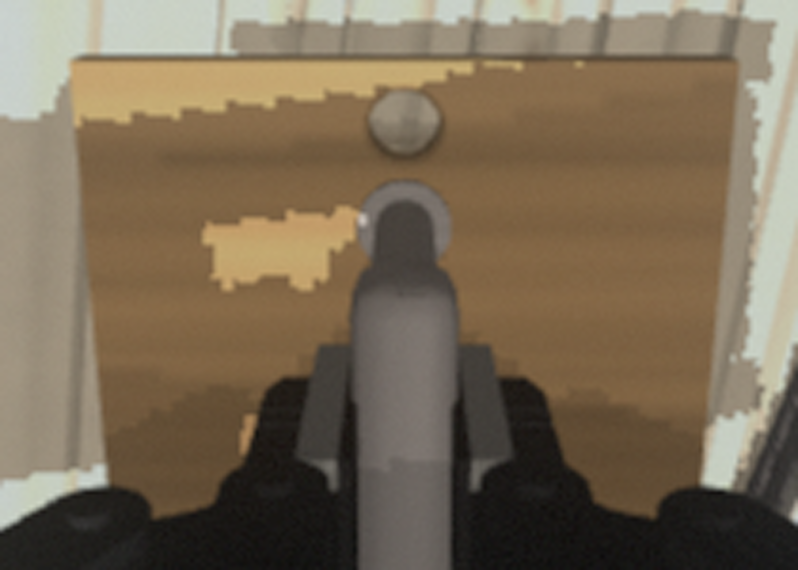

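View pics/w7g.png

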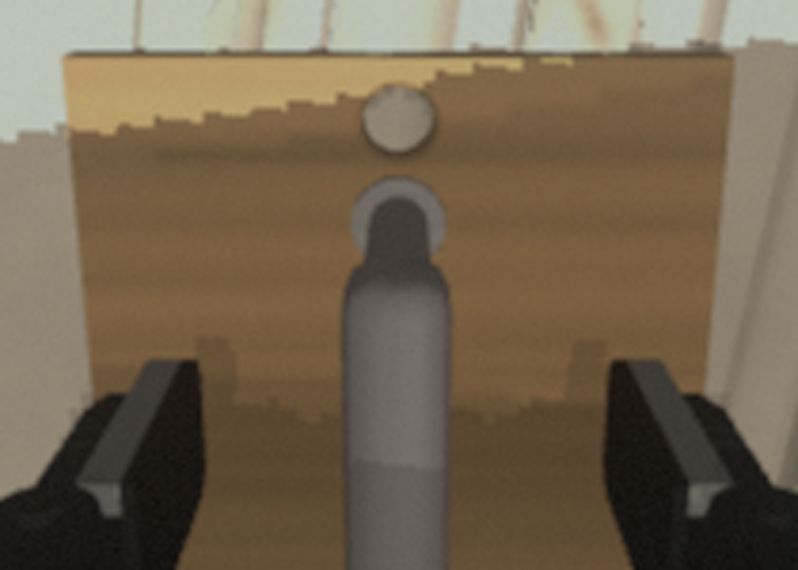

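Run:
```python
from h import *
np.set_printoptions(precision=2,suppress=True)
f=lambda c:((c[0]+.5)/3.8-.5+150,(c[1]+.5)/3.8-.5+135)
tcp7=np.array([443.484,104.889,32.584]);tcp8=np.array([442.594,105.221,120.151])
for n,tcp,pl,pts in(('wrist7',tcp7,8.,[(65,55),(732,55),(398,119)]),('wrist8',tcp8,tcp8[2]-32.7+8,[(72,60),(737,60),(405,121)])):
    d=load(n); P=[ray(d,*f(p),pl) for p in pts]
    v=P[1]-P[0]; a=np.arctan2(v[1],v[0]); print(n,*P,'w',np.linalg.norm(v),'ang',np.degrees(a))
    for an in(a,np.radians(7.7)):
        x=np.array([np.cos(an),np.sin(an)]);y=np.array([-x[1],x[0]])
        c1=(P[0]+P[1])[:2]/2-50*y; c2=P[2][:2]-39*y
        print(' c',c1,c2,'minus tcp, in x,y:',x@(c1-tcp[:2]),y@(c1-tcp[:2]),x@(c2-tcp[:2]),y@(c2-tcp[:2]))
```

```text
wrist7 [380.98 147.75   8.  ] [488.43 162.1    8.  ] [436.   144.47   8.  ] w 108.41166987637081 ang 7.6059262035668365
 c [441.32 105.36] [441.16 105.81] minus tcp, in x,y: -2.078841921750325 0.7554059901250658 -2.18268963820421 1.2212151643325433
 c [441.4  105.37] [441.22 105.82] minus tcp, in x,y: -1.995503983516544 0.7587508200292241 -2.1166476136724337 1.2247447006415941
wrist8 [381.85 147.5   95.45] [490.24 162.07  95.45] [437.44 144.72  95.45] w 109.3679151946566 ang 7.656634312230631
 c [442.71 105.23] [442.64 106.07] minus tcp, in x,y: 0.11618765232032253 -0.004123529170374798 0.15434503047554748 0.8314315653315809
 c [442.75 105.24] [442.67 106.07] minus tcp, in x,y: 0.15402819613413862 -0.004225788854894021 0.18449235967579605 0.8313033367142869
```

>>> step_arm(
  moves=[
    [[4,2,5],[0,0,4],5],
    [[12,7,12],[0,0,12],5],
    [[20,13,18],[0,0,21],5],
    [[29,18,20],[0,0,30.5],5],
    [[38,24,20],[0,0,40],5],
    [[47,30,20],[0,0,50],5],
    [[56,35,20],[0,0,60],5],
    [[63,39,20],[0,0,68.5],5],
    [[67,42,20],[0,0,73.5],5],
    [[67.9,42.4,20],[0,0,74.8],5],
  ],
)

```text
time: 12.8
tcp_pos: [510.3, 147.6, 138.9]
tool_rot: [[-0.002, 0.131, 0.991], [-0.001, 0.991, -0.131], [-1.0, -0.001, -0.002]]
contact_force: [-0.5, -0.7, -3.7]
width: 12.6
```

>>> step_arm(
  moves=[
    [[0,0,0],[0,0,0],5],
    [[0,0,0],[0,0,0],5],
    [[0,0,0],[0,0,0],5],
  ],
)

```text
time: 13.18
tcp_pos: [510.5, 147.6, 140.0]
tool_rot: [[-0.0, 0.132, 0.991], [0.0, 0.991, -0.132], [-1.0, 0.0, -0.0]]
contact_force: [-0.4, -0.5, -3.0]
width: 12.2
```

Run:
```python
from h import *
np.set_printoptions(precision=3,suppress=True)
d=cam('wrist','wrist9')
s=state(); print(s['time'],s['tcp_pos'],s['tool_rot'],s['contact_force'],s['moment'],s['width'],s['q']);
im=cv2.imread('pics/wrist9.png'); cv2.imwrite('pics/w9g.png',cv2.resize(im[10:190,150:360],None,fx=3.3,fy=3.3,interpolation=cv2.INTER_CUBIC))
```

```text
13.225 [510.599 147.565 140.08 ] [[-0.     0.131  0.991]
 [ 0.     0.991 -0.131]
 [-1.     0.    -0.   ]] [-0.226 -1.264 -3.605] [-0.044 -0.066  0.032] 12.392950156681852 [ 0.26   0.328  1.8    0.     1.013 -1.179]
```

View pics/wrist9.png

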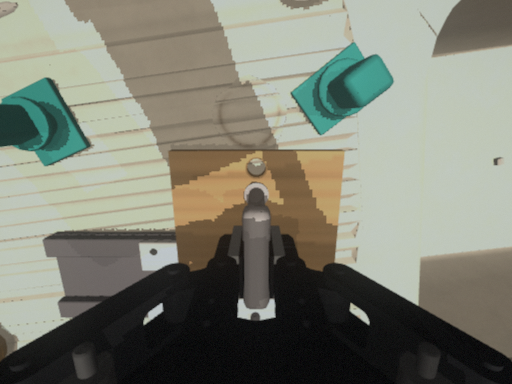

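View pics/w9g.png

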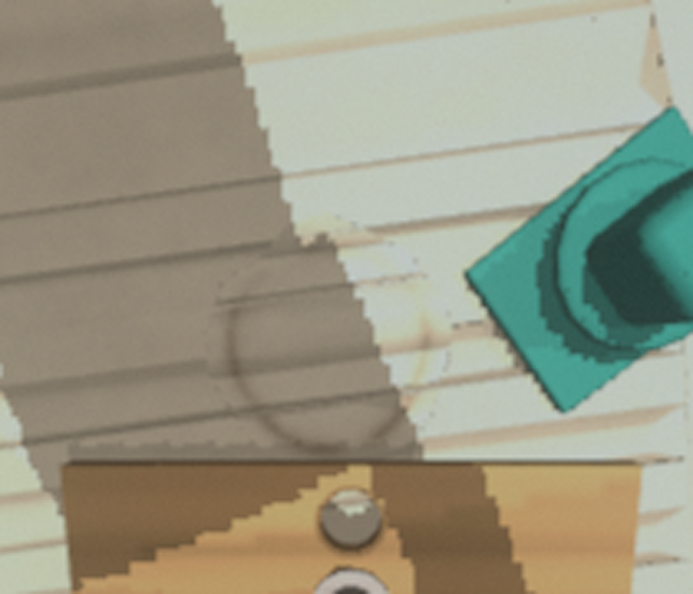

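The guard has not moved in the hand (hole still at (257,167)), but the camera looks back towards the robot. So I hover 30 mm past the seat, where the near pin shows beyond the plate edge.

>>> step_arm(
  moves=[
    [[10,-1.3,0],[0,0,0],5],
    [[40,-5.3,0],[0,0,0],5],
    [[75,-10,-5],[0,0,0],5],
    [[105,-14,-12],[0,0,0],5],
    [[125,-16.6,-18],[0,0,0],5],
    [[133.8,-17.8,-20],[0,0,0],5],
    [[133.8,-17.8,-20],[0,0,0],5],
    [[133.8,-17.8,-20],[0,0,0],5],
  ],
)

```text
time: 14.22
tcp_pos: [643.9, 130.0, 120.3]
tool_rot: [[-0.001, 0.131, 0.991], [0.0, 0.991, -0.131], [-1.0, 0.0, -0.001]]
contact_force: [-0.1, -0.5, -2.6]
width: 12.1
```

Run:
```python
from h import *
np.set_printoptions(precision=3,suppress=True)
d=cam('wrist','wrist10')
s=state(); print(s['time'],s['tcp_pos'],s['tool_rot'],s['contact_force'],s['moment'],s['width'],s['q']);
im=cv2.imread('pics/wrist10.png'); cv2.imwrite('pics/w10g.png',cv2.resize(im[50:190,130:380],None,fx=3.2,fy=3.2,interpolation=cv2.INTER_CUBIC))
```

```text
14.275 [643.881 130.041 120.4  ] [[-0.     0.131  0.991]
 [ 0.     0.991 -0.131]
 [-1.     0.    -0.   ]] [-0.406  0.049 -3.976] [-0.03   0.019 -0.046] 12.121241722592467 [ 0.182  0.527  1.519  0.     1.096 -1.258]
```

View pics/w10g.png

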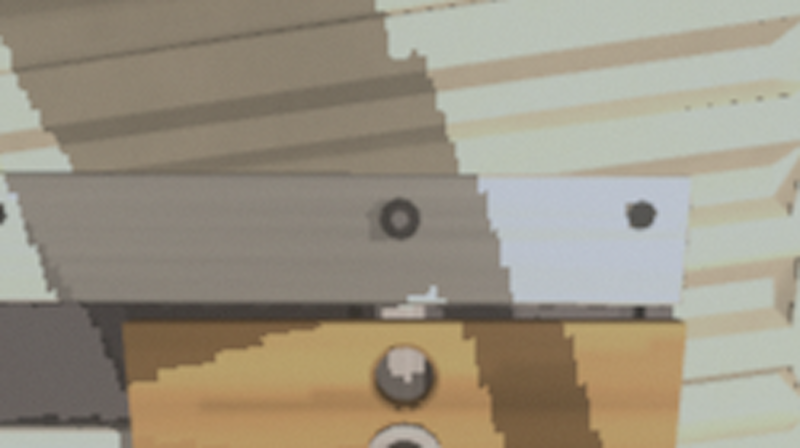

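Run:
```python
from h import *
np.set_printoptions(precision=2,suppress=True)
f=lambda c:((c[0]+.5)/3.2-.5+130,(c[1]+.5)/3.2-.5+50)
d=load('wrist10'); tcp=np.array([643.88,130.04]); th=np.radians(82.45)
sx=np.array([np.cos(th),np.sin(th)]);sy=np.array([-sx[1],sx[0]])
L=lambda P:np.array([sx@(P[:2]-tcp),sy@(P[:2]-tcp)])
pt=lambda c,z:L(ray(d,*f(c),z))
print('pin top54',pt((401,218),54),'pin mid44',pt((400,219),44),'base34',pt((398,221),34))
h=pt((405,377),95.7);print('hole',h, 'plate edge corners',pt((125,321),95.7),pt((685,321),95.7))
a,b=pt((20,174.5),34),pt((690,177),34);print('slicer edge',a,b,'ang',np.degrees(np.arctan2(*(b-a)[::-1])))
a,b=pt((125,321),95.7),pt((685,321),95.7);print('plate ang',np.degrees(np.arctan2(*(b-a)[::-1])))
print('screw',pt((641,215),34))
```

```text
pin top54 [-0.14 69.27] pin mid44 [-0.42 68.92] base34 [-0.97 68.29]
hole [ 0.77 39.54] plate edge corners [-53.46  50.51] [54.99 50.57]
slicer edge [-96.7  79.6] [73.09 79.1 ] ang -0.1682632187803109
plate ang 0.03154648957859136
screw [61.38 69.82]
```

>>> step_arm(
  moves=[
    [[-8,0.9,0],[0,0,0],5],
    [[-22,2.3,-4],[0,0,0],5],
    [[-29.4,3.2,-14],[0,0,0],5],
    [[-29.4,3.2,-24],[0,0,0],5],
    [[-29.4,3.2,-28],[0,0,0],5],
    [[-29.4,3.2,-28],[0,0,0],5],
    [[-29.4,3.2,-28],[0,0,0],5],
  ],
)

```text
time: 15.15
tcp_pos: [615.6, 133.0, 92.2]
tool_rot: [[0.001, 0.131, 0.991], [0.0, 0.991, -0.131], [-1.0, 0.0, 0.001]]
contact_force: [-0.3, 0.5, -2.9]
width: 12.5
```

Run:
```python
from h import *
np.set_printoptions(precision=3,suppress=True)
d=cam('wrist','wrist11');e=cam('side','side11')
s=state(); print(s['time'],s['tcp_pos'],s['tool_rot'],s['contact_force'],s['moment'],s['width'],s['q']);
im=cv2.imread('pics/wrist11.png'); cv2.imwrite('pics/w11g.png',cv2.resize(im[130:200,210:310],None,fx=7,fy=7,interpolation=cv2.INTER_CUBIC))
cv2.imwrite('pics/s11c.png',cv2.resize(e['frame'][160:310,180:330,::-1],None,fx=3.8,fy=3.8,interpolation=cv2.INTER_CUBIC))
```

```text
15.25 [615.533 133.087  92.285] [[ 0.001  0.131  0.991]
 [ 0.     0.991 -0.131]
 [-1.     0.     0.001]] [-0.522 -0.463 -4.25 ] [0.026 0.021 0.025] 12.387094997146253 [ 0.195  0.514  1.623  0.     1.004 -1.245]
```

View pics/w11g.png

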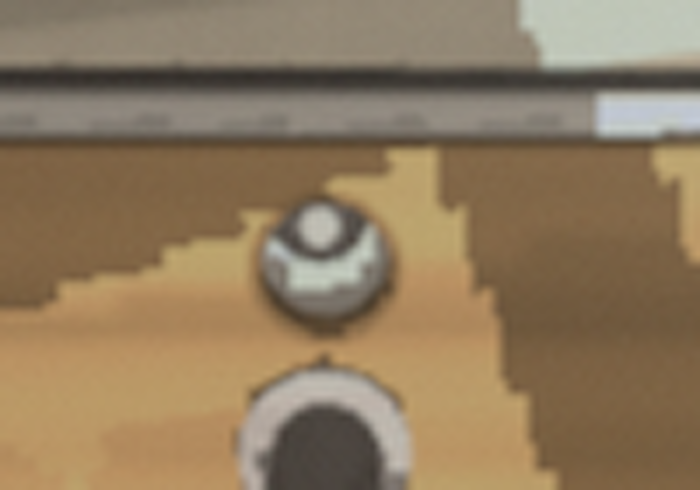

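View pics/s11c.png

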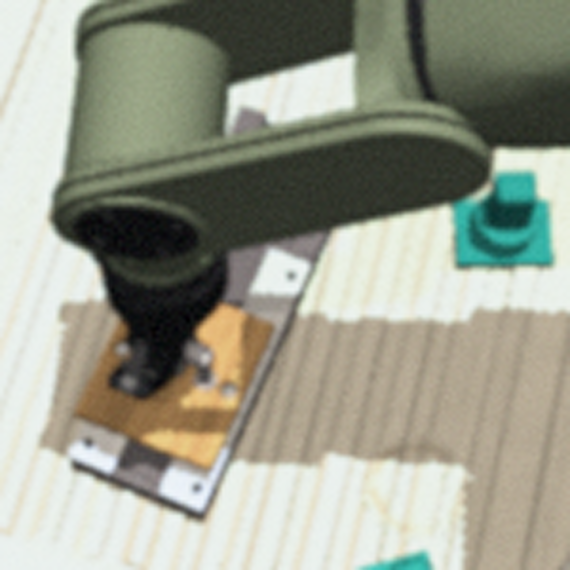

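Run:
```python
from h import *
np.set_printoptions(precision=2,suppress=True)
f=lambda c:((c[0]+.5)/7-.5+210,(c[1]+.5)/7-.5+130)
d=load('wrist11'); tcp=np.array([615.53,133.09]); th=np.radians(82.45)
sx=np.array([np.cos(th),np.sin(th)]);sy=np.array([-sx[1],sx[0]])
pt=lambda c,z:(lambda P:np.array([sx@(P[:2]-tcp),sy@(P[:2]-tcp)]))(ray(d,*f(c),z))
print('pin54',pt((321,224),54),'hole',pt((324,262),67.6),'edge plate',pt((324,140),67.6),'slicer edge',pt((324,85),34))
```

```text
pin54 [ 0.32 40.8 ] hole [ 0.6  39.69] edge plate [ 0.6  50.63] slicer edge [ 0.61 52.15]
```

>>> step_arm(
  moves=[
    [[-1,-0.2,0],[0,0,0],5],
    [[-1,-0.2,-3],[0,0,0],5],
    [[-1,-0.2,-6],[0,0,0],5],
    [[-1,-0.2,-9],[0,0,0],5],
    [[-1,-0.2,-12],[0,0,0],5],
  ],
)

```text
time: 15.88
tcp_pos: [614.1, 132.8, 79.7]
tool_rot: [[-0.0, 0.131, 0.991], [0.0, 0.991, -0.131], [-1.0, 0.0, -0.0]]
contact_force: [-0.7, 0.6, -3.3]
width: 12.0
```

>>> step_arm(
  moves=[
    [[0,0,-2],[0,0,0],5],
    [[0,0,-4],[0,0,0],5],
    [[0,0,-6],[0,0,0],5],
    [[0,0,-6],[0,0,0],5],
  ],
)

```text
time: 16.38
tcp_pos: [614.0, 132.9, 73.9]
tool_rot: [[-0.0, 0.131, 0.991], [0.0, 0.991, -0.131], [-1.0, 0.0, -0.0]]
contact_force: [-0.4, 0.8, -3.6]
width: 12.3
```

Run:
```python
from h import *
np.set_printoptions(precision=3,suppress=True)
d=cam('wrist','wrist12')
s=state(); print(s['time'],s['tcp_pos'],s['contact_force'],s['moment'],s['width']);
im=cv2.imread('pics/wrist12.png'); cv2.imwrite('pics/w12g.png',cv2.resize(im[130:200,210:310],None,fx=7,fy=7,interpolation=cv2.INTER_CUBIC))
```

```text
16.425 [614.123 132.858  73.989] [ 0.284  1.106 -2.816] [-0.036 -0.018  0.003] 12.479099982093983
```

View pics/w12g.png

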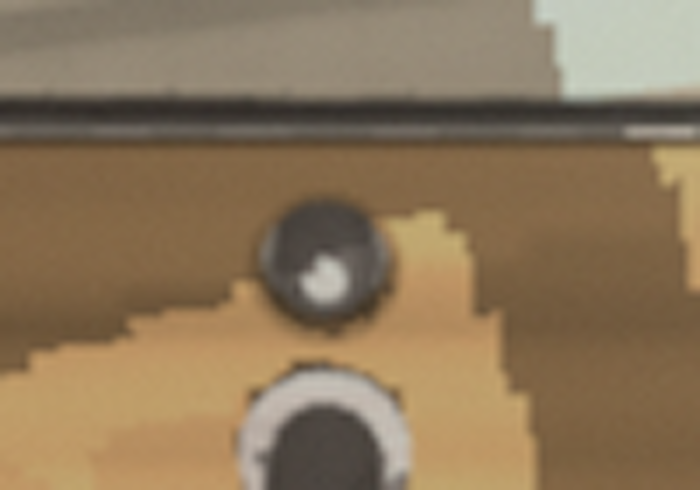

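The pin stands centred in the hole (pin top at (325,278) in the crop) and there is no side force. I creep down the last 7 mm.

>>> step_arm(
  moves=[
    [[0,0,-2],[0,0,0],5],
    [[0,0,-4],[0,0,0],5],
    [[0,0,-5.5],[0,0,0],5],
    [[0,0,-6.5],[0,0,0],5],
    [[0,0,-6.5],[0,0,0],5],
  ],
)

```text
time: 17.05
tcp_pos: [614.1, 132.9, 67.4]
tool_rot: [[-0.0, 0.131, 0.991], [0.0, 0.991, -0.131], [-1.0, 0.0, -0.0]]
contact_force: [0.8, -0.2, -3.2]
width: 12.3
```

>>> step_arm(
  moves=[
    [[0,0,-0.5],[0,0,0],5],
    [[0,0,-1],[0,0,0],5],
    [[0,0,-1.5],[0,0,0],5],
  ],
)

```text
time: 17.42
tcp_pos: [614.2, 132.9, 66.8]
tool_rot: [[0.0, 0.131, 0.991], [0.0, 0.991, -0.131], [-1.0, 0.0, 0.0]]
contact_force: [-2.5, -0.5, 4.0]
width: 12.6
```

>>> step_arm(
  moves=[
    [[0,0,0],[0,0,0],25],
    [[0,0,0],[0,0,0],60],
    [[0,0,0],[0,0,0],60],
    [[0,0,0],[0,0,0],60],
    [[0,0,20],[0,0,0],60],
    [[0,0,60],[0,0,0],60],
    [[0,0,110],[0,0,0],60],
    [[-20,2,130],[0,0,0],60],
  ],
)

```text
time: 18.42
tcp_pos: [596.2, 135.1, 199.3]
tool_rot: [[0.006, 0.132, 0.991], [0.001, 0.991, -0.132], [-1.0, 0.002, 0.006]]
contact_force: [-0.8, 0.5, 0.3]
width: 60.1
```

>>> step_arm(
  moves=[
    [[-50,0,20],[0,0,0],60],
    [[-100,0,30],[0,0,0],60],
    [[-150,0,30],[0,0,0],60],
    [[-190,0,30],[0,0,0],60],
    [[-200,0,30],[0,0,0],60],
    [[-200,0,30],[0,0,0],60],
  ],
)

```text
time: 19.18
tcp_pos: [394.6, 135.0, 226.5]
tool_rot: [[0.002, 0.131, 0.991], [0.001, 0.991, -0.131], [-1.0, 0.001, 0.002]]
contact_force: [0.8, 0.3, 0.9]
width: 60.1
```

Run:
```python
from h import *
np.set_printoptions(precision=3,suppress=True)
d=cam('side','side13');t=cam('top','top13')
s=state(); print(s['time'],s['tcp_pos'],s['contact_force'],s['width']);
cv2.imwrite('pics/s13c.png',cv2.resize(d['frame'][80:330,160:360,::-1],None,fx=2.4,fy=2.4,interpolation=cv2.INTER_CUBIC))
cv2.imwrite('pics/t13c.png',cv2.resize(t['frame'][100:290,140:370,::-1],None,fx=3.1,fy=3.1,interpolation=cv2.INTER_CUBIC))
```

```text
19.275 [395.559 135.074 226.241] [-0.359 -0.155  0.005] 59.952744858964884
```

View pics/s13c.png

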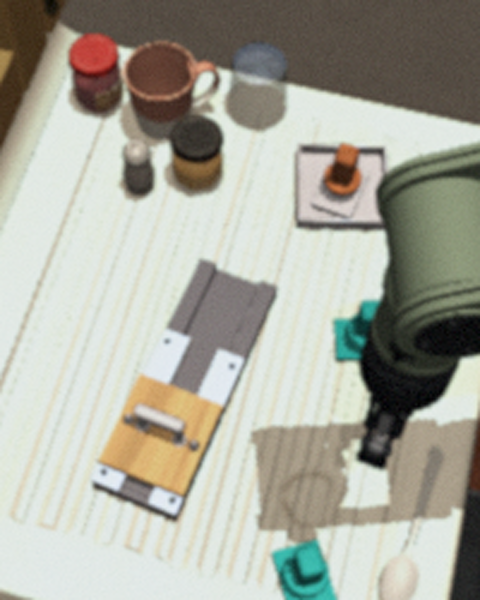

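View pics/t13c.png

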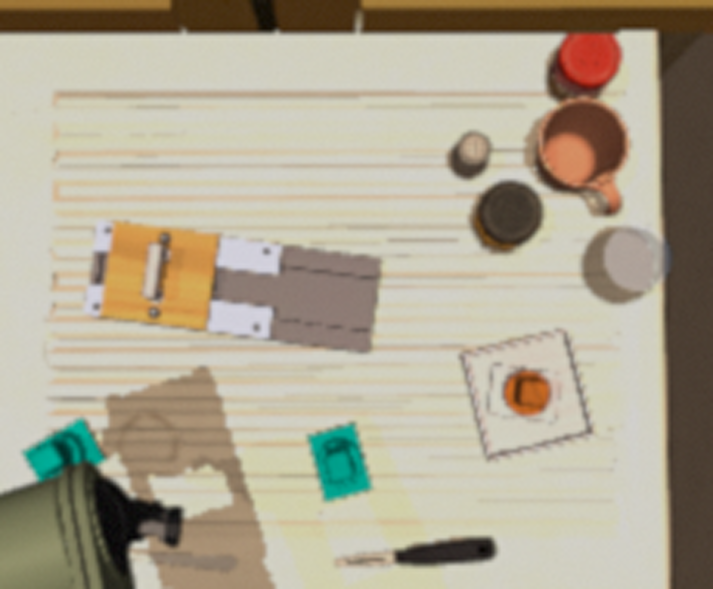

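Run:
```python
from h import *
np.set_printoptions(precision=1,suppress=True)
T=load('top13');S=load('side13')
tp=lambda c:((c[0]+.5)/3.1-.5+140,(c[1]+.5)/3.1-.5+100)
sp=lambda c:((c[0]+.5)/2.4-.5+160,(c[1]+.5)/2.4-.5+80)
for f,d,P in((tp,T,[(115,222),(220,236),(208,330),(102,315)]),(sp,S,[(144,374),(225,402),(183,496),(98,462)])):
    Q=[ray(d,*f(p),42) for p in P]; print(*Q,sum(Q)/4,[round(float(np.linalg.norm(Q[i]-Q[i-1])),1) for i in range(4)])
# bystander region difference
for n,a,b,(r0,r1,c0,c1) in(('top','top0','top13',(105,200,280,360)),('side','side0','side13',(90,165,185,285))):
    A=load(a)['frame'][r0:r1,c0:c1].astype(int);B=load(b)['frame'][r0:r1,c0:c1].astype(int)
    D=cv2.medianBlur(np.abs(A-B).max(2).astype(np.uint8),5); print(n,D.max(),(D>30).sum())
```

```text
[670.1 181.   42. ] [655.3  72.1  42. ] [558.   83.7  42. ] [573.6 192.9  42. ] [614.2 132.4  42. ] [97.2, 109.9, 98.0, 110.4]
[652.6  71.3  42. ] [556.8  80.1  42. ] [572.5 194.1  42. ] [670.7 181.8  42. ] [613.2 131.8  42. ] [111.9, 96.3, 115.1, 99.0]
top 8 0
side 21 0
```

```bash
python3 -c "
from h import *
print(workorder.job_done())"
```

```text
the job is handed in; nothing more can be done
None
```

The job is done and handed in at about 19.3 s of the 54 s allowed.

- **Holder:** I slid it about 120 mm along the track into the open bay and lifted it off there. It stands upright on the tray floor, well inside the walls.
- **Guard:** I picked it up by its bridge handle, turned it 75° and lowered it level over both pins. Contact came at the expected height, 66.8 mm TCP against 66.7 computed.

**Last checks:**
- The gripper is open and clear of everything, with contact force about 0 N.
- The top view puts the guard's centre at (614.2, 132.4) and the side view at (613.2, 131.8). The pin midpoint measured from the wrist camera was about (614.3, 133.9), so they agree to about 2 mm, which is the calibration limit.
- The guard's outline measures about 110 x 98 mm at plate height, so it lies flat.
- The pictures of the honey jar, salt shaker, glass and mug are unchanged from before the job.

One reading disagreed: the handle bar measured about 12.3 mm in the jaws instead of the stated 14 mm. The grip held without slipping.

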